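# Ready and start the pattern cutter

## Task

Set the pattern cutter going, only pressing and pushing: press the orange lock lever on its blade carriage fully down so the blade holder is clamped, push the clear cover fully shut, then press the blue load key fully in and let it come back, and after it the green start key, and move clear. Do not press the red stop key or the grey power key, press no key before the cover is shut, do not shove the carriage along its rails, and leave the things standing around where they are.

Things in the scene. Friction and masses are not known exactly. Their poses are not given: they have to be found in the camera images.
- cutter: white electronic pattern cutter, fixed, 190 mm deep (x) by 520 wide (y) by 150 high; origin: centre of its underside, on the table; x axis from its front (robot's side, where a mat sticks out 130 mm, 34 mm high) to its back. Flat end housings at y -260 to -150 (keys) and 160 to 260. Opening over the carriage: x from -83 (front wall, 128 mm high) to 56 (rear beam, 150 high)
- carriage_mid (a point): middle of the grey blade carriage (56 mm wide along the cutter's y), on the cutter's x = 0 and 90 mm high. It stands anywhere within 90 mm either side of the cutter's middle on rails along the cutter's y and resists being pushed along them with about 8 N
- lock_lever (a joint): orange lock lever on the carriage, a plate 48 long, 26 wide (along the cutter's y), 6 mm thick. In rad: 0 = raised, free end 0.7 rad above level; 0.7 = fully down, level. Hinge line along the cutter's y at the cutter's x = +2 mm, 118 mm high; the free end points to the cutter's front (-x) and swings down and forward. Takes 3 to 5 N at the pad and stays where it is left
- lever_pad (a point): point on the upper face of the lock lever, in the middle of its width, 38 mm from its hinge and 10 mm short of its free end: where to press. When locked it is 121 mm high
- cover (a joint): hinged cover, clear panel with white rim, 145 mm deep, 306 wide (along the cutter's y), 8 mm thick, with a lip on its front edge reaching 14 mm inwards. In rad: 0 = shut, 1.57 = upright, more = leaning back. Its front edge moves up and back as it opens. Stiff hinge: stays at any angle and takes 1 to 3 N at its front edge all the way until shut
- cover_hinge (a point): middle of the cover's hinge line, at the rear of the opening, 50 mm behind and 146 mm above the cutter's origin and 5 mm to its +y; the line runs along the cutter's y
- cover_edge (a point): middle of the cover's front edge on its outer face (145 mm from the hinge line, 4 mm outside its plane); outer face = upper face when shut, the rear face while it stands open. When shut, 150 mm high
- load_key (a joint): travel of the load key in m, 0 = out, 0.004 = fully pressed; springs back, fully pressed at 5 N
- load_key_top (a point): centre of the top face of the load key: round, blue, 24 mm across, two white chevrons, standing 6 mm above the end housing; pressed straight down
- start_key (a joint): travel of the start key in m, 0 = out, 0.004 = fully pressed; springs back, fully pressed at 5 N
- start_key_top (a point): centre of the top face of the start key: round, green, 28 mm across, white triangle, standing 6 mm above the end housing, the key nearest the front; pressed straight down
- stop_key (a joint): travel of the red stop key (not to be pressed) in m, 0 = out, 0.004 = fully pressed
- stop_key_top (a point): centre of the top face of the stop key: round, red, 24 mm across, white square, beside the load key at 48 mm between centres
- power_key (a joint): travel of the small grey power key (not to be pressed) in m, 0 = out, 0.004 = fully pressed
- power_key_top (a point): centre of the top face of the power key: round, grey, 15 mm across, behind the other keys
- spare_holder: loose yellow spare blade holder, 26 mm across and 48 mm high, standing on the left end housing; origin at the centre of its underside. Leave alone
- thread_cone: loose red thread cone on a black foot, 60 mm across and 107 mm high, standing on the table near the front of the cutter; origin at the centre of its underside. Leave alone
- button_jar: loose jar with steel cap, 64 mm across and 75 mm high, standing on the table near the front of the cutter; origin at the centre of its underside. Leave alone
- pattern_weight: loose aluminium pattern weight, plate 60 x 190 x 10 mm with a black ball knob, 51 mm high in all, lying on the table behind the cutter; origin at the centre of its underside. Leave alone

How it is judged (in metres and radians):
On the way, in this order (a step that is already met when the one before it is completed fails the run):
1. the lock lever is pressed fully down while the cover is open (value of joint lock_lever above 0.62 rad and value of joint cover above 1.2 rad), for 0.1 s.
2. the cover is pushed fully shut (value of joint cover below 0.06 rad), for 0.1 s.
3. the load key is pressed fully in, the start key not (value of joint load_key above 0.003 m and value of joint start_key below 0.001 m), for 0.05 s.
4. the load key has come back and the start key is pressed fully in (value of joint start_key above 0.003 m and value of joint load_key below 0.001 m), for 0.05 s.
At the end, for the whole second after the job is handed in: lock lever down (joint above 0.62 rad), cover shut (below 0.06 rad), load and start keys sprung back (below 1 mm), and the spare holder, cone, jar and weight within 15 mm of where they stood and upright (value of joint lock_lever above 0.62 rad and value of joint cover below 0.06 rad and value of joint each of load_key, start_key below 0.001 m and distance of each of spare_holder, thread_cone, button_jar, pattern_weight from where it was at the start of the episode below 0.015 m and angle between each of spare_holder, thread_cone, button_jar's own z axis and vertical below 0.2 rad); the robot touches nothing.
It fails at once if the load or start key is pressed while the cover is not shut (value of joint any of load_key, start_key above 0.0025 m and value of joint cover above 0.1 rad).
It fails at once if the stop or power key is pressed (value of joint any of stop_key, power_key above 0.0025 m).
It fails at once if the carriage is shoved more than 15 mm along its rails (distance of carriage_mid from where it was at the start of the episode above 0.015 m).
It fails at once if a bystander is moved or lifted more than 15 mm (distance of any of spare_holder, thread_cone, button_jar, pattern_weight from where it was at the start of the episode above 0.015 m).
It also fails if it takes over 64 s, if anything falls off the work surface, if the arm or the gripper's body presses on something with over 40 N, if the wrist force passes 120 N, or if a joint passes its speed limit or range.

## Robot

A 6-joint arm with a two-finger parallel gripper is mounted at the origin on the work surface. World frame = base frame: x ahead of the robot, y to its left, z up, the work surface at z = 0. Lengths are in mm, angles in rad, forces in N, time in s.
With the tool pointing down it reaches from about 350 to 975 mm from the base axis. Payload 7.1 kg.
Tool frame: the origin (TCP) lies on the mounting face of the last link; the fingertips stand 182 mm ahead of it and the grasp point (between the pads) lies 163 mm ahead of it (ctrl.finger_overhang is the distance from the TCP to the fingertips, in mm); z points along the fingers, y is the direction in which the jaws open and shut (so a half turn about z gives the same grasp; the last joint's range is limited). The gripper opens to 88 mm and grips with 3 to 60 N. Pads are 20 mm wide; open, the fingers measure 115 mm over their backs; the gripper's body (75 mm by 178 mm) begins 61 mm behind the grasp point.
Start: joints at [-1.279, 0.423, 1.63, -0, 1.089, -0.019], TCP at [191.156, -595.034, 404.675] pointing down, gripper open.
Joint ranges: [-3, 3], [-0.9, 2.11], [0.09, 2.58], [-1.31, 4.45], [0.11, 2.69], [-2.54, 2.54]. Speed limits (rad/s): [2.39, 2.39, 3.01, 3.14, 3.14, 3.14].

## Interface

Orientations are given as a rotation vector (axis times angle).
In Python, from workcell import ctrl, viewer, recognise gives the robot as it stands.
- The arm moves only by the shell command python3 -m handwheel 'ROWS'. ROWS is JSON, a list of rows, each an object of numbers: "gripper": the closure, from 0 (fully open) to 1 (shut); "tx", "ty", "tz": the shift along the tool's x, y, z in m; "rx", "ry", "rz": the turn, a rotation vector about the tool's x, y, z in degrees. In form: [{"gripper": .., "tx": .., "ty": .., "tz": .., "rx": .., "ry": .., "rz": ..}, ...]. A call has 1 to 8 rows; each row shifts and turns the commanded pose from where the row before left it, along the tool's axes as they then stand; what a row does not reach is not made up. A row lasts 1/8 s, in which the tool goes at most 62.5 mm and 10.7 degrees, less where a joint would pass 70% of its speed; a pose out of reach is approached as far as the arm can. A call with a gripper value outside its range is refused whole. The fingers move at their own pace and stop on an object; the grip force is fixed at half the most. Time passes only in rows, so rows that do not move let the fingers close. It gives the time, the measured TCP pose, the force and the opening at its end, in the units of the state.
- ctrl.get_obs(): the state, without advancing time (a new reading comes with each control period).
- viewer.get_image(name): name is "side" or "top"; returns a dict with "image" (420x560x3 uint8, red, green, blue), "range_z" (420x560 float32, mm along the optical axis (not along the pixel's ray), 0 where there is no reading), "vfov" (degrees; the focal length in pixels is half the picture's height over the tangent of half this angle, whatever the lens; pixels are square), "cx", "cy" (the principal point, pixels), "k1" (the pictures are not rectified: a ray, as slopes to the right and down, at radius r is drawn at 1 + k1 r^2 times it, then the intrinsics apply), "extrinsics" (4x4, takes a point from world to camera coordinates). Camera axes: x right, y up, looking along -z (the intrinsics and any distortion apply to the point x, -y, -z); pixel columns grow to the right and rows downward; lengths in mm; the calibration is good to about 2 mm. A picture is of the moment at which its call begins.
- ctrl.close_job(): hands the job in, once; it reports no verdict.
Trained networks look in a picture, given as the dict that the camera call returned (one of the last four; its "shot" number tells which), for a name from the list of things; names that differ only in an ending like _2 or _b are one class to them, and where a whole thing is asked for, a point or a joint stands for the part that bears it (a point fixed in the world has none). Each returns a list of dicts, best first, with "p" (0 to 1); they miss things now and then, are a little off and sometimes report something else, mostly with a low value. They report only what shows in the picture. A call takes as long as a camera call.
- recognise(picture, name): "xy" ([column, row] as shares, 0 to 1, of the picture: columns of its width, rows of its height, amid what is visible of it).
The state is a dict: "t": time; "qpos": joint angles; "qvel": joint speeds; "joint_torque": joint torques, N m; "ee_pos": TCP position; "orientation": TCP orientation; "ft_force": force on the tool from outside, world axes, zero at the start; "moment": the same for the moment, N m; "width": finger opening in mm.
Only numpy, scipy, OpenCV 4.12 (cv2) and the standard library are available. Lean on these libraries where they do the work, as an engineer would, in place of code of your own. Each camera call takes 0.05 s, during which the arm holds its last target.

## Working session

There is one attempt and no reset: what is moved stays moved. The work goes in short steps, Python scripts to look and compute and a shell command to move; the robot and the scene stay as the last step left them, time stands still between calls to the robot, and variables do not carry over. Pictures are saved under pics/ and viewed, and the job is handed in when it is done.

```bash
ls; mkdir -p pics; cat > h.py <<'E'
import numpy as np, cv2
from workcell import ctrl, viewer, recognise
def save(p,fn): cv2.imwrite('pics/'+fn,cv2.cvtColor(p['image'],cv2.COLOR_RGB2BGR))
def K(p):
    f=p['image'].shape[0]/2/np.tan(np.radians(p['vfov'])/2)
    return np.array([[f,0,p['cx']],[0,f,p['cy']],[0,0,1.]]), f
def rays(p,uv):
    k,f=K(p); uv=np.atleast_2d(uv).astype(float)
    xd=(uv-[p['cx'],p['cy']])/f; x=xd.copy()
    for _ in range(30): x=xd/(1+p['k1']*(x**2).sum(1,keepdims=True))
    return x
def unproj(p,uv,d):
    x=rays(p,uv); d=np.atleast_1d(d)[:,None]
    c=np.hstack([x[:,:1]*d,-x[:,1:]*d,-d]); T=np.linalg.inv(np.array(p['extrinsics']))
    return c@T[:3,:3].T+T[:3,3]
def ray(p,uv):
    o=np.linalg.inv(np.array(p['extrinsics']))[:3,3]; q=unproj(p,uv,1.)[0]; d=q-o
    return o,d/np.linalg.norm(d)
def proj(p,X):
    k,f=K(p); T=np.array(p['extrinsics']); c=np.atleast_2d(X)@T[:3,:3].T+T[:3,3]
    s=np.c_[c[:,0]/-c[:,2],-c[:,1]/-c[:,2]]; s=s*(1+p['k1']*(s**2).sum(1,keepdims=True))
    return s*f+[p['cx'],p['cy']]
def onz(p,uv,z):
    o,d=ray(p,uv); return o+d*(z-o[2])/d[2]
def at(p,uv):
    u,v=int(round(uv[0])),int(round(uv[1])); w=p['range_z'][max(v-2,0):v+3,max(u-2,0):u+3]; w=w[w>0]
    return unproj(p,uv,np.median(w))[0] if len(w) else None
E
python3 - <<'E'
from h import *
np.set_printoptions(precision=1,suppress=True)
print(ctrl.get_obs(), ctrl.finger_overhang)
ps={n:viewer.get_image(n) for n in('side','top')}
for n,p in ps.items():
    save(p,n+'0.png'); print(n,p['vfov'],p['cx'],p['cy'],p['k1'],np.linalg.inv(p['extrinsics'])[:3,3])
    for t in 'cutter carriage_mid lock_lever lever_pad cover cover_hinge cover_edge load_key_top start_key_top stop_key_top power_key_top spare_holder thread_cone button_jar pattern_weight'.split():
        for r in recognise(p,t)[:2]:
            uv=np.array(r['xy'])*[560,420]; print(t,round(r['p'],2),uv,at(p,uv))
E
```

```text
pics
{'t': 0.0, 'qpos': array([-1.3,  0.4,  1.6,  0. ,  1.1, -0. ]), 'qvel': array([-0., -0., -0., -0., -0., -0.]), 'joint_torque': array([  0. , -54.5, -27.4,   0.1,   0. ,  -0. ]), 'ee_pos': array([ 191.1, -594.8,  403.9]), 'orientation': array([-3.1, -0.5,  0. ]), 'ft_force': array([ 0.1, -0.3, -0.6]), 'moment': array([ 0. , -0.1,  0. ]), 'width': 87.50186633956217} 182.0
side 42.442420949915025 272.444490792493 214.3101830643498 -0.15907240192062622 [ 13.3 780.7 691.2]
cutter 0.95 [283.9 255.3] [538.   31.   34.2]
carriage_mid 0.9 [294.3 237.6] [505.7  42.9  98.1]
cover 0.65 [256.6 180.4] [567.2  83.2 222.3]
cover_hinge 0.97 [279.8 258.2] [542.4  39.5  29.8]
cover_edge 0.74 [261.2 179.7] [565.1  72.1 219.8]
start_key_top 0.62 [363.2 183.4] [ 459.6 -144.2  155. ]
stop_key_top 0.56 [155.9 265.3] [750.1 197.    9.9]
spare_holder 0.81 [196.8 243.6] [552.3 263.  184.2]
thread_cone 0.95 [310.9 361.3] [317.5 265.4  59.3]
thread_cone 0.43 [346.4 170.7] [ 516.9 -172.   156.3]
button_jar 0.61 [408.9 249.9] [ 327.9 -121.8   51.3]
pattern_weight 0.83 [156.1 265.3] [749.9 196.8  10. ]
pattern
[... 315 characters left out ...]
1.3 256.8] [ 463.5 -153.1  156.5]
lock_lever 0.53 [278.2 243. ] [484.6  35.7 140.9]
lever_pad 0.72 [271.  247.1] [482.4  50.9  97. ]
lever_pad 0.65 [278.6 240.8] [489.9  35.1 137.1]
cover 0.96 [265.3 188.4] [570.4  64.9 243.1]
cover_hinge 0.94 [269.9 242.2] [493.4  53.8  93.2]
cover_edge 0.68 [381.2 231.6] [ 516.3 -173.1  155.7]
cover_edge 0.67 [272.6 190.7] [569.6  51.1 232.7]
power_key_top 0.63 [367.6 203.1] [ 576.  -145.5  151.5]
spare_holder 0.64 [170.3 194.8] [560.5 254.8 197. ]
thread_cone 0.74 [180.  314.6] [330.6 233.6  89.4]
thread_cone 0.57 [369.2 256.3] [ 464.3 -148.8  156.7]
button_jar 0.86 [353.7 318. ] [ 343.  -132.2   75.2]
pattern_weight 0.96 [243.9 152.2] [713.6 128.4  42.2]
```

View pics/side0.png

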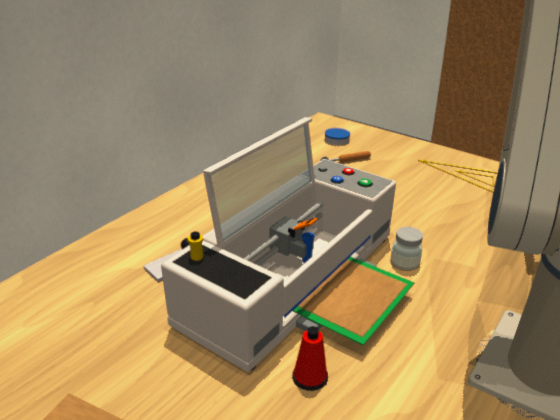

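View pics/top0.png

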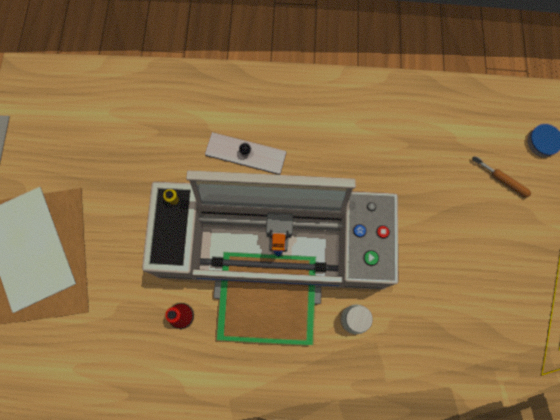

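```bash
python3 - <<'E'
from h import *
np.set_printoptions(precision=1,suppress=True)
boxes={'top':{'start':(371,257,12),'load':(360,231,9),'stop':(383,232,9),'orange':(278,241,14)},'side':{'start':(365,183,10),'load':(337,180,8),'stop':(348,172,8),'orange':(303,226,18)}}
ps={}
for n in boxes:
    p=viewer.get_image(n);ps[n]=p
    hsv=cv2.cvtColor(p['image'],cv2.COLOR_RGB2HSV); H,S,V=[hsv[...,i].astype(int) for i in range(3)]
    m={'start':(H>40)&(H<85)&(S>90),'load':(H>95)&(H<130)&(S>90),'stop':((H<8)|(H>170))&(S>110),'orange':(H>5)&(H<16)&(S>180)}
    for k,(u,v,r) in boxes[n].items():
        mm=np.zeros_like(m[k],np.uint8); mm[v-r:v+r+1,u-r:u+r+1]=m[k][v-r:v+r+1,u-r:u+r+1]
        pts=np.argwhere(mm)[:,::-1]; hull=cv2.convexHull(pts.astype(np.int32)); M=cv2.moments(hull)
        c=np.array([M['m10'],M['m01']])/M['m00']
        print(n,k,len(pts),c,pts.min(0),pts.max(0),'z156',onz(p,c,156),'depth',at(p,c))
        if k=='orange':
            d=p['range_z'][pts[:,1],pts[:,0]]; X=unproj(p,pts,d); 
            print(X[np.argsort(X[:,2])][::6])
    q=cv2.resize(p['image'][150:290,140:410],None,fx=2.9,fy=2.9,interpolation=cv2.INTER_CUBIC)
    cv2.imwrite(f'pics/{n}z.png',q[...,::-1])
E
```

```text
top start 128 [370.9 257.5] [364 251] [378 264] z156 [ 462.1 -152.4  156. ] depth [ 462.1 -152.4  155.8]
top load 100 [359.5 230.4] [354 225] [365 236] z156 [ 516.5 -128.6  156. ] depth [ 516.5 -128.6  155.7]
top stop 95 [382.7 231.5] [377 226] [389 237] z156 [ 516.7 -176.2  156. ] depth [ 516.6 -176.1  156.5]
top orange 178 [277.9 241.5] [272 234] [284 249] z156 [485.1  36.4 156. ] depth [488.3  36.5 137.3]
[[504.9  49.9  94. ]
 [506.7  35.1 123.3]
 [506.7  28.8 125.2]
 [502.2  28.6 126.6]
 [502.2  24.4 127.8]
 [503.1  43.3 129.1]
 [501.5  30.7 129.7]
 [500.9  39.  130.8]
 [498.4  45.1 131.2]
 [496.3  42.9 132. ]
 [494.9  26.2 132.5]
 [496.5  32.5 133.4]
 [493.6  46.9 134. ]
 [493.7  40.7 135. ]
 [489.8  32.2 136.1]
 [487.8  28.  137. ]
 [487.   38.3 138.4]
 [485.2  29.9 139. ]
 [486.7  40.3 139.6]
 [486.3  44.4 140.4]
 [484.2  42.2 141.4]
 [480.7  25.7 142.4]
 [481.6  46.2 143.4]
 [480.2  29.7 144.4]
 [479.6  37.9 145.3]
 [476.   25.5 145.9]
 [471.5  31.4 146.5]
 [470.7  43.5 147.4]
 [477.6  27.6 148.4]
 [477.1  33.7 149.4]]
side start 66 [364.6 181.8] [358 178] [371 185] z156 [ 460.  -150.9  156. ] depth [ 459.6 -150.1  156.5]
side load 58 [336.9 178.9] [332 176] [342 182] z156 [ 513.9 -126.   156. ] depth [ 512.9 -124.4  157. ]
side stop 58 [347.9 170.9] [343 168] [353 174] z156 [ 514.2 -173.9  156. ] depth [ 513.  -171.7  157.3]
side orange 109 [305.1 223.6] [294 218] [316 229] z156 [468.2  64.7 156. ] depth [481.   44.5 140.9]
[[562.3 -78.3  54.8]
 [505.7  38.4 122.9]
 [498.2  45.9 125. ]
 [501.   28.2 126.5]
 [493.5  49.5 128.7]
 [494.9  44.2 130. ]
 [493.8  39.1 132.5]
 [483.1  48.2 134.4]
 [487.5  48.5 135.1]
 [483.3  47.9 136.4]
 [483.2  45.  139.5]
 [480.   43.  142. ]
 [474.8  47.5 144. ]
 [467.7  27.2 145.6]
 [474.4  24.1 146. ]
 [469.1  25.2 146.3]
 [470.3  40.8 146.8]
 [470.8  46.9 147.5]
 [469.6  35.2 148.8]]
```

```bash
ls pics
```

```text
side0.png
sidez.png
top0.png
topz.png
```

View pics/topz.png

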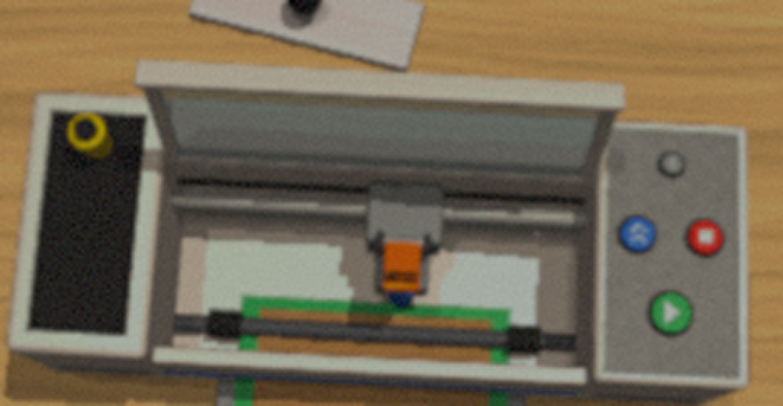

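View pics/sidez.png

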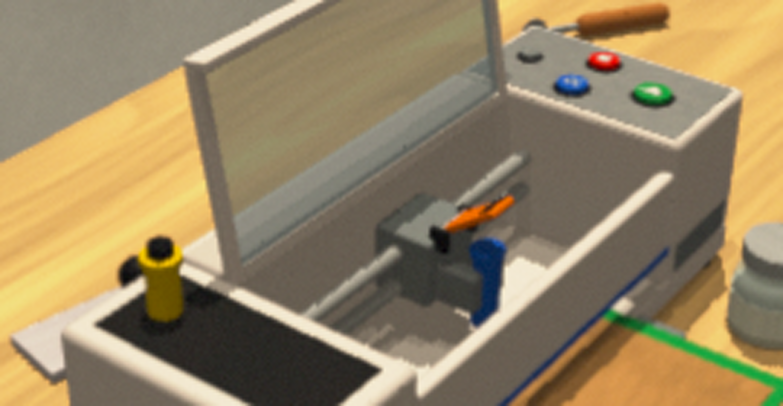

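```bash
python3 - <<'E'
from h import *
from scipy.spatial.transform import Rotation as R
np.set_printoptions(precision=2,suppress=True)
o=ctrl.get_obs(); print(o['ee_pos'],R.from_rotvec(o['orientation']).as_matrix())
from scipy.optimize import minimize
P=[]
for n in('top','side'):
    p=viewer.get_image(n); v,u=np.mgrid[0:420,0:560]; uv=np.c_[u.ravel(),v.ravel()]; d=p['range_z'].ravel(); ok=d>0
    X=unproj(p,uv[ok],d[ok])
    s=X[(abs(X[:,2]-150)<3.5)&(X[:,0]>350)&(X[:,0]<700)&(abs(X[:,1])<400)]
    print(n,len(s))
    r=cv2.minAreaRect(s[:,:2].astype(np.float32)); print(n,r)
    # per-yaw extents by percentile
    for yaw in np.radians(np.arange(-5,0,.5)):
        c,sn=np.cos(yaw),np.sin(yaw); a=s[:,0]*c+s[:,1]*sn; b=-s[:,0]*sn+s[:,1]*c
        print(np.degrees(yaw),np.percentile(a,[0.3,1,99,99.7]),np.percentile(b,[.3,1,99,99.7]))
    C=X[(X[:,2]>175)&(X[:,2]<330)&(X[:,0]>480)&(X[:,0]<680)&(X[:,1]<215)&(X[:,1]>-130)]
    yaw=np.radians(-3);c,sn=np.cos(yaw),np.sin(yaw)
    a=C[:,0]*c+C[:,1]*sn; b=-C[:,0]*sn+C[:,1]*c
    print('cover z pct',np.percentile(C[:,2],[1,50,90,98,99.8]), 'b',np.percentile(b,[1,99]))
    for z in range(180,310,10):
        k=abs(C[:,2]-z)<5
        if k.sum()>5: print(z,k.sum(),np.percentile(a[k],[5,50,95]))
E
```

```text
[ 191.18 -595.03  404.7 ] [[ 0.95  0.31 -0.  ]
 [ 0.31 -0.95 -0.  ]
 [-0.    0.   -1.  ]]
top 7972
top ((506.8453674316406, 50.86708068847656), (189.94309997558594, 518.5389404296875), 0.04336056485772133)
-5.0 [388.14 391.65 608.17 612.27] [-166.79 -163.05  352.22  355.73]
-4.5 [390.94 394.13 607.28 611.14] [-170.8  -167.12  347.59  350.88]
-4.0 [393.7  396.76 606.34 610.04] [-174.76 -171.33  343.    346.17]
-3.5 [396.34 399.13 605.2  608.81] [-178.78 -175.38  338.17  341.43]
-3.0000000000000004 [398.86 401.6  604.02 607.47] [-182.61 -179.6   333.54  336.75]
-2.5 [401.42 404.   602.9  606.41] [-186.63 -183.86  328.92  332.08]
-2.0 [404.01 406.42 601.68 605.12] [-190.73 -188.28  324.37  327.26]
-1.5000000000000002 [406.31 408.77 600.42 603.89] [-194.7  -192.84  319.81  322.41]
-1.0 [408.77 411.08 599.06 602.58] [-198.89 -197.25  315.31  317.53]
-0.5 [411.07 413.33 598.16 601.23] [-203.14 -201.14  310.75  312.78]
cover z pct [176.6  244.37 290.96 292.74 294.17] b [-65.43 233.97]
180 310 [549.15 556.87 564.03]
190 327 [551.11 558.54 565.96]
200 325 [552.56 560.03 567.55]
210 339 [554.5
[... 810 characters left out ...]
8.02] [-188.81 -184.68  325.74  327.48]
-1.5000000000000002 [404.24 405.71 590.75 596.72] [-192.96 -189.1   321.18  322.68]
-1.0 [406.67 408.05 592.12 595.66] [-197.33 -193.35  316.77  317.73]
-0.5 [409.02 410.5  593.22 596.57] [-201.59 -197.73  312.26  313.25]
cover z pct [176.2  235.84 288.22 291.14 292.62] b [-64.19 237.26]
180 532 [546.77 553.71 562.16]
190 514 [548.99 555.53 564.19]
200 542 [550.3  557.1  565.52]
210 556 [552.21 558.85 567.51]
220 539 [553.75 560.43 569.22]
230 552 [555.63 562.32 570.8 ]
240 556 [557.26 564.08 572.73]
250 580 [558.64 565.8  574.05]
260 583 [561.01 567.51 576.09]
270 583 [562.65 569.45 577.41]
280 190 [557.44 568.45 577.8 ]
290 845 [555.99 565.94 579.49]
```

```bash
python3 -m handwheel '[{"gripper":1,"rz":9.1,"tx":0.03},{"gripper":1,"rz":9.1,"tx":0.03},{"gripper":1,"tx":0.03,"ty":-0.05},{"gripper":1,"tx":0.03,"ty":-0.05},{"gripper":1,"tx":0.03,"ty":-0.05},{"gripper":1,"tx":0.03,"ty":-0.05},{"gripper":1,"tx":0.02,"ty":-0.05},{"gripper":1}]'
```

```text
$[0]: bad value
```

```bash
python3 -m handwheel '[{"gripper":1,"tx":0.03,"ty":0,"tz":0,"rx":0,"ry":0,"rz":9.1},{"gripper":1,"tx":0.03,"ty":0,"tz":0,"rx":0,"ry":0,"rz":9.1},{"gripper":1,"tx":0.03,"ty":-0.05,"tz":0,"rx":0,"ry":0,"rz":0},{"gripper":1,"tx":0.03,"ty":-0.05,"tz":0,"rx":0,"ry":0,"rz":0},{"gripper":1,"tx":0.03,"ty":-0.05,"tz":0,"rx":0,"ry":0,"rz":0},{"gripper":1,"tx":0.03,"ty":-0.05,"tz":0,"rx":0,"ry":0,"rz":0},{"gripper":1,"tx":0.02,"ty":-0.05,"tz":0,"rx":0,"ry":0,"rz":0},{"gripper":1,"tx":0,"ty":0,"tz":0,"rx":0,"ry":0,"rz":0}]'; python3 -c "
from h import *
from scipy.spatial.transform import Rotation as R
print(R.from_rotvec(ctrl.get_obs()['orientation']).as_matrix().round(3))"
```

```text
t: 2.8
ee_pos: [392.0, -329.5, 404.8]
orientation: [-3.141, 0.004, 0.0]
ft_force: [0.4, -0.4, -0.8]
width: 11.2
[[ 1.    -0.002 -0.   ]
 [-0.002 -1.     0.001]
 [-0.    -0.001 -1.   ]]
```

```bash
python3 -m handwheel '[{"gripper":1,"tx":0.012,"ty":-0.052,"tz":0,"rx":0,"ry":0,"rz":0},{"gripper":1,"tx":0.012,"ty":-0.052,"tz":0,"rx":0,"ry":0,"rz":0},{"gripper":1,"tx":0.012,"ty":-0.052,"tz":0,"rx":0,"ry":0,"rz":0},{"gripper":1,"tx":0.012,"ty":-0.052,"tz":0,"rx":0,"ry":0,"rz":0},{"gripper":1,"tx":0.012,"ty":-0.052,"tz":0,"rx":0,"ry":0,"rz":0},{"gripper":1,"tx":0.012,"ty":-0.052,"tz":0,"rx":0,"ry":0,"rz":0},{"gripper":1,"tx":0.009,"ty":-0.053,"tz":0,"rx":0,"ry":0,"rz":0},{"gripper":1,"tx":0,"ty":0,"tz":0.04,"rx":0,"ry":0,"rz":0}]'
python3 - <<'E'
from h import *
o=ctrl.get_obs();print(o['ee_pos'],o['ft_force'],o['width'])
for n in('side','top'):
    p=viewer.get_image(n); q=cv2.resize(p['image'][100:290,180:400],None,fx=3,fy=3,interpolation=cv2.INTER_CUBIC); cv2.imwrite(f'pics/{n}1.png',q[...,::-1])
    print(proj(p,o['ee_pos']-[0,0,182]), [proj(p,[506-25,36,145]), proj(p,[508,36,118])])
E
```

```text
t: 3.8
ee_pos: [476.9, 34.4, 366.7]
orientation: [-3.141, 0.005, -0.013]
ft_force: [-0.3, -0.7, -1.5]
width: 0.2
[476.89090843  34.39741075 366.73964666] [-0.34384004 -0.70028978 -1.49066458] 0.20946744992755986
[[310.84037377 202.27417794]] [array([[307.67112964, 219.94642437]]), array([[295.63988165, 227.19873029]])]
[[278.73624061 243.19328574]] [array([[277.96381727, 244.40123754]]), array([[278.58537004, 233.85193237]])]
```

View pics/side1.png

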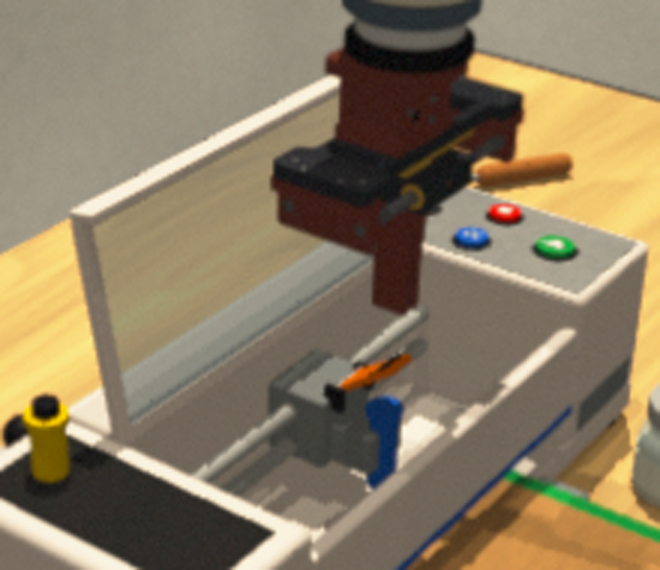

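View pics/top1.png

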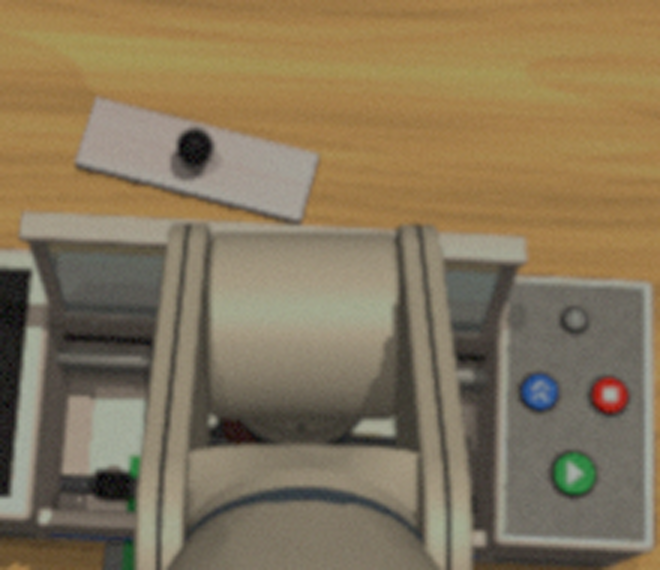

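```bash
python3 -m handwheel '[{"gripper":1,"tx":-0.004,"ty":0,"tz":0.02,"rx":0,"ry":0,"rz":0},{"gripper":1,"tx":0,"ty":0,"tz":0.014,"rx":0,"ry":0,"rz":0},{"gripper":1,"tx":0,"ty":0,"tz":0.008,"rx":0,"ry":0,"rz":0},{"gripper":1,"tx":0,"ty":0,"tz":0.006,"rx":0,"ry":0,"rz":0},{"gripper":1,"tx":0,"ty":0,"tz":0.006,"rx":0,"ry":0,"rz":0},{"gripper":1,"tx":0,"ty":0,"tz":0.005,"rx":0,"ry":0,"rz":0},{"gripper":1,"tx":0,"ty":0,"tz":0.003,"rx":0,"ry":0,"rz":0},{"gripper":1,"tx":0,"ty":0,"tz":0,"rx":0,"ry":0,"rz":0}]'
```

```text
t: 4.9
ee_pos: [470.7, 32.1, 303.0]
orientation: [3.141, -0.011, 0.0]
ft_force: [-3.9, -1.7, 7.7]
width: 0.5
```

```bash
python3 -m handwheel '[{"gripper":1,"tx":0,"ty":0,"tz":0.002,"rx":0,"ry":0,"rz":0},{"gripper":1,"tx":0,"ty":0,"tz":0,"rx":0,"ry":0,"rz":0},{"gripper":1,"tx":0,"ty":0,"tz":0,"rx":0,"ry":0,"rz":0}]'
```

```text
t: 5.28
ee_pos: [470.7, 32.1, 302.3]
orientation: [3.141, -0.01, 0.001]
ft_force: [-8.7, -2.4, 24.4]
width: 0.1
```

```bash
python3 -m handwheel '[{"gripper":1,"tx":0,"ty":0,"tz":-0.01,"rx":0,"ry":0,"rz":0},{"gripper":1,"tx":0,"ty":0,"tz":-0.05,"rx":0,"ry":0,"rz":0},{"gripper":1,"tx":0,"ty":0,"tz":-0.06,"rx":0,"ry":0,"rz":0},{"gripper":1,"tx":0,"ty":0,"tz":-0.06,"rx":0,"ry":0,"rz":0},{"gripper":1,"tx":0,"ty":0,"tz":0,"rx":0,"ry":0,"rz":0}]'
python3 - <<'E'
from h import *
np.set_printoptions(precision=1,suppress=True)
for n in('side',):
    p=viewer.get_image(n); q=cv2.resize(p['image'][60:290,180:400],None,fx=2.6,fy=2.6,interpolation=cv2.INTER_CUBIC); cv2.imwrite(f'pics/{n}2.png',q[...,::-1])
    v,u=np.mgrid[0:420,0:560]; X=unproj(p,np.c_[u.ravel(),v.ravel()],p['range_z'].ravel())
    hsv=cv2.cvtColor(p['image'],cv2.COLOR_RGB2HSV).reshape(-1,3).astype(int)
    m=(hsv[:,0]>5)&(hsv[:,0]<16)&(hsv[:,1]>180)&(abs(X[:,0]-485)<40)&(abs(X[:,1]-36)<30)
    print(m.sum(),np.percentile(X[m],[5,50,95],axis=0))
    # cover fit
    C=X[(X[:,2]>170)&(X[:,2]<265)&(X[:,0]>530)&(X[:,0]<620)&(X[:,1]>100)&(X[:,1]<190)]
    f=np.polyfit(C[:,2],C[:,0],1); print('inner face x at z146,280',np.polyval(f,[146,280]),'theta',np.pi/2+np.arctan(f[0]))
    T=X[(X[:,2]>284)&(X[:,2]<298)&(X[:,0]>530)&(X[:,0]<620)&(X[:,1]>130)&(X[:,1]<200)]; print(np.percentile(T,[2,50,98],axis=0))
E
```

```text
t: 5.9
ee_pos: [471.9, 32.3, 485.6]
orientation: [-3.141, 0.01, -0.017]
ft_force: [-0.1, 0.5, -1.2]
width: 0.6
254 [[450.7  24.4 118.3]
 [476.4  39.7 121.1]
 [501.7  48.6 431.9]]
inner face x at z146,280 [552.7 576. ] theta 1.7426812747443816
[[564.5 131.8 284.3]
 [568.3 166.7 289.6]
 [582.2 198.8 291.8]]
```

View pics/side2.png

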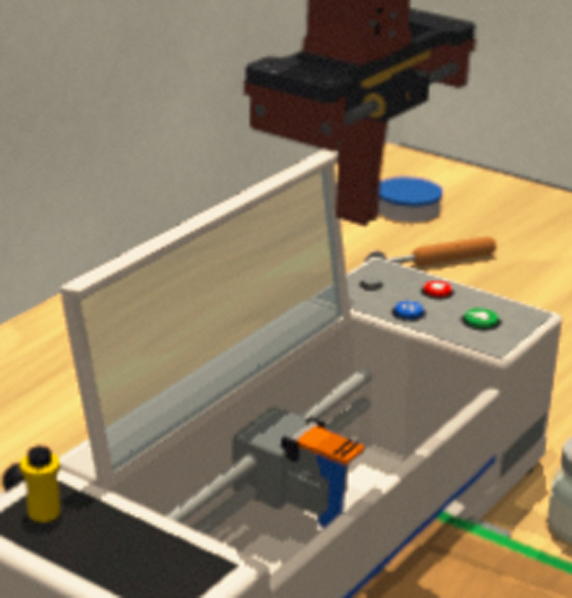

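```bash
python3 -m handwheel '[{"gripper":1,"tx":0,"ty":0,"tz":-0.03,"rx":0,"ry":0,"rz":0},{"gripper":1,"tx":0.047,"ty":-0.008,"tz":0,"rx":0,"ry":0,"rz":0},{"gripper":1,"tx":0.047,"ty":-0.008,"tz":0,"rx":0,"ry":0,"rz":0},{"gripper":1,"tx":0.048,"ty":-0.007,"tz":0,"rx":0,"ry":0,"rz":0},{"gripper":1,"tx":0,"ty":0,"tz":0,"rx":0,"ry":0,"rz":0},{"gripper":1,"tx":0,"ty":0,"tz":0.04,"rx":0,"ry":0,"rz":0},{"gripper":1,"tx":0,"ty":0,"tz":0.04,"rx":0,"ry":0,"rz":0},{"gripper":1,"tx":0,"ty":0,"tz":0,"rx":0,"ry":0,"rz":0}]'
python3 - <<'E'
from h import *
p=viewer.get_image('side'); save(p,'side3.png')
E
```

```text
t: 6.95
ee_pos: [610.6, 54.0, 426.6]
orientation: [3.141, -0.011, -0.014]
ft_force: [-0.1, -0.9, -0.8]
width: 0.5
```

View pics/side3.png

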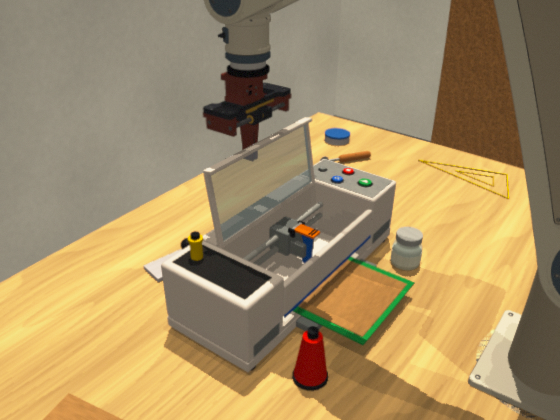

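```bash
python3 -m handwheel '[{"gripper":1,"tx":-0.02,"ty":0,"tz":0,"rx":0,"ry":0,"rz":0},{"gripper":1,"tx":-0.02,"ty":0,"tz":0,"rx":0,"ry":0,"rz":0},{"gripper":1,"tx":-0.013,"ty":0,"tz":0,"rx":0,"ry":0,"rz":0},{"gripper":1,"tx":-0.014,"ty":0,"tz":0,"rx":0,"ry":0,"rz":0},{"gripper":1,"tx":-0.014,"ty":0,"tz":0.0025,"rx":0,"ry":0,"rz":0},{"gripper":1,"tx":-0.014,"ty":0,"tz":0.0025,"rx":0,"ry":0,"rz":0}]'
python3 - <<'E'
from h import *
p=viewer.get_image('side'); save(p,'side4.png')
E
```

```text
t: 7.75
ee_pos: [516.9, 54.9, 425.6]
orientation: [-3.142, 0.011, -0.0]
ft_force: [1.2, 0.7, 0.2]
width: 0.4
```

View pics/side4.png

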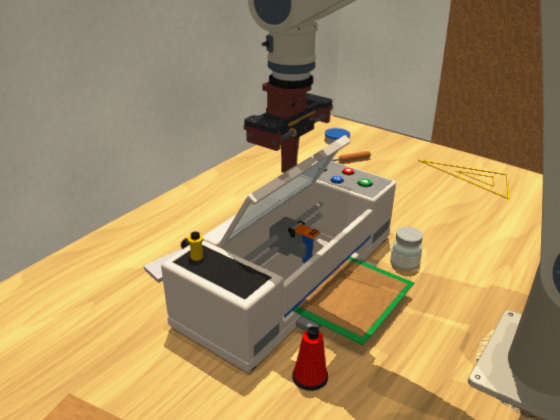

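```bash
python3 -m handwheel '[{"gripper":1,"tx":-0.015,"ty":0,"tz":0.007,"rx":0,"ry":0,"rz":0},{"gripper":1,"tx":-0.014,"ty":0,"tz":0.007,"rx":0,"ry":0,"rz":0},{"gripper":1,"tx":-0.012,"ty":0,"tz":0.010,"rx":0,"ry":0,"rz":0},{"gripper":1,"tx":-0.012,"ty":0,"tz":0.010,"rx":0,"ry":0,"rz":0},{"gripper":1,"tx":-0.012,"ty":0,"tz":0.018,"rx":0,"ry":0,"rz":0},{"gripper":1,"tx":-0.008,"ty":0,"tz":0.018,"rx":0,"ry":0,"rz":0},{"gripper":1,"tx":-0.005,"ty":0,"tz":0.012,"rx":0,"ry":0,"rz":0},{"gripper":1,"tx":0,"ty":0,"tz":0,"rx":0,"ry":0,"rz":0}]'

```

```text
t: 8.8
ee_pos: [439.0, 55.3, 342.8]
orientation: [3.141, -0.011, -0.004]
ft_force: [0.3, 0.1, -0.0]
width: 0.6
```

```bash
python3 -m handwheel '[{"gripper":1,"tx":0,"ty":0,"tz":0.005,"rx":0,"ry":0,"rz":0},{"gripper":1,"tx":0,"ty":0,"tz":0.004,"rx":0,"ry":0,"rz":0},{"gripper":1,"tx":0,"ty":0,"tz":0.002,"rx":0,"ry":0,"rz":0},{"gripper":1,"tx":0,"ty":0,"tz":0,"rx":0,"ry":0,"rz":0},{"gripper":1,"tx":0,"ty":0,"tz":0,"rx":0,"ry":0,"rz":0}]'

```

```text
t: 9.43
ee_pos: [439.8, 55.4, 332.8]
orientation: [-3.142, 0.011, -0.0]
ft_force: [-0.1, -0.4, 0.0]
width: 0.6
```

```bash
python3 -m handwheel '[{"gripper":1,"tx":0,"ty":0,"tz":0.002,"rx":0,"ry":0,"rz":0},{"gripper":1,"tx":0,"ty":0,"tz":0,"rx":0,"ry":0,"rz":0},{"gripper":1,"tx":0,"ty":0,"tz":0,"rx":0,"ry":0,"rz":0}]'
python3 - <<'E'
from h import *
p=viewer.get_image('side'); save(p,'side5.png')
E
```

```text
t: 9.8
ee_pos: [439.9, 55.4, 331.3]
orientation: [-3.142, 0.011, -0.001]
ft_force: [-1.9, -0.3, 8.8]
width: 0.7
```

View pics/side5.png

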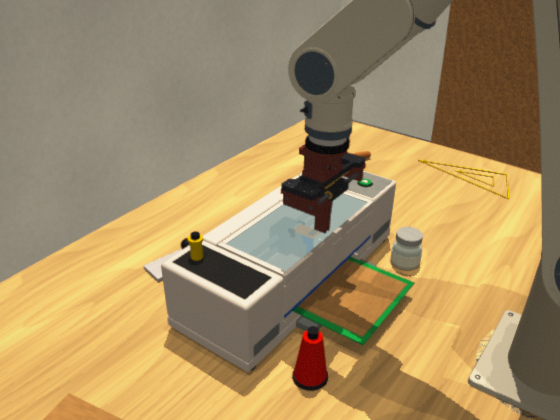

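```bash
python3 -m handwheel '[{"gripper":1,"tx":0,"ty":0,"tz":-0.05,"rx":0,"ry":0,"rz":0},{"gripper":1,"tx":0.019,"ty":0.046,"tz":0,"rx":0,"ry":0,"rz":0},{"gripper":1,"tx":0.019,"ty":0.046,"tz":0,"rx":0,"ry":0,"rz":0},{"gripper":1,"tx":0.019,"ty":0.046,"tz":0,"rx":0,"ry":0,"rz":0},{"gripper":1,"tx":0.018,"ty":0.045,"tz":0,"rx":0,"ry":0,"rz":0},{"gripper":1,"tx":0,"ty":0,"tz":0.02,"rx":0,"ry":0,"rz":0},{"gripper":1,"tx":0,"ty":0,"tz":0,"rx":0,"ry":0,"rz":0}]'
python3 - <<'E'
from h import *
p=viewer.get_image('side'); 
q=cv2.resize(p['image'][60:290,180:400],None,fx=2.6,fy=2.6,interpolation=cv2.INTER_CUBIC); cv2.imwrite('pics/side6.png',q[...,::-1])
E
```

```text
t: 10.72
ee_pos: [512.9, -128.5, 359.3]
orientation: [-3.141, 0.012, 0.005]
ft_force: [0.5, 0.6, 0.0]
width: 0.7
```

View pics/side6.png

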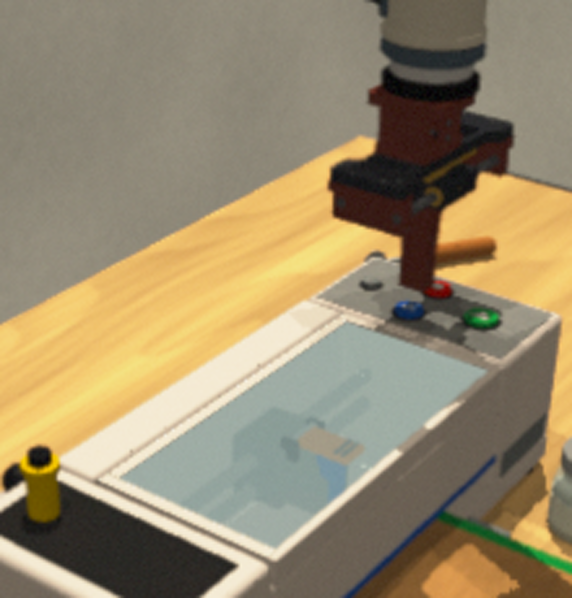

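```bash
python3 -m handwheel '[{"gripper":1,"tx":0.002,"ty":-0.001,"tz":0.012,"rx":0,"ry":0,"rz":0},{"gripper":1,"tx":0,"ty":0,"tz":0.008,"rx":0,"ry":0,"rz":0},{"gripper":1,"tx":0,"ty":0,"tz":0.003,"rx":0,"ry":0,"rz":0},{"gripper":1,"tx":0,"ty":0,"tz":0.0025,"rx":0,"ry":0,"rz":0},{"gripper":1,"tx":0,"ty":0,"tz":0,"rx":0,"ry":0,"rz":0},{"gripper":1,"tx":0,"ty":0,"tz":0,"rx":0,"ry":0,"rz":0}]'
```

```text
t: 11.52
ee_pos: [515.5, -127.1, 335.5]
orientation: [-3.142, 0.011, -0.0]
ft_force: [-1.8, 1.8, 4.9]
width: 0.5
```

```bash
python3 -m handwheel '[{"gripper":1,"tx":0,"ty":0,"tz":0.002,"rx":0,"ry":0,"rz":0},{"gripper":1,"tx":0,"ty":0,"tz":0,"rx":0,"ry":0,"rz":0},{"gripper":1,"tx":0,"ty":0,"tz":0.001,"rx":0,"ry":0,"rz":0},{"gripper":1,"tx":0,"ty":0,"tz":0,"rx":0,"ry":0,"rz":0}]'
```

```text
t: 12.02
ee_pos: [515.6, -127.2, 333.9]
orientation: [3.141, -0.011, 0.001]
ft_force: [-6.8, 4.0, 20.3]
width: 0.3
```

```bash
python3 -m handwheel '[{"gripper":1,"tx":0,"ty":0,"tz":-0.013,"rx":0,"ry":0,"rz":0},{"gripper":1,"tx":0,"ty":0,"tz":-0.014,"rx":0,"ry":0,"rz":0},{"gripper":1,"tx":-0.027,"ty":0.012,"tz":0,"rx":0,"ry":0,"rz":0},{"gripper":1,"tx":-0.0275,"ty":0.0125,"tz":0,"rx":0,"ry":0,"rz":0},{"gripper":1,"tx":0,"ty":0,"tz":0,"rx":0,"ry":0,"rz":0},{"gripper":1,"tx":0,"ty":0,"tz":0,"rx":0,"ry":0,"rz":0}]'
python3 - <<'E'
from h import *
p=viewer.get_image('side'); 
q=cv2.resize(p['image'][60:290,180:400],None,fx=2.6,fy=2.6,interpolation=cv2.INTER_CUBIC); cv2.imwrite('pics/side7.png',q[...,::-1])
E
```

```text
t: 12.78
ee_pos: [461.6, -151.4, 359.7]
orientation: [3.141, -0.012, 0.002]
ft_force: [-0.1, 0.1, -0.5]
width: 0.4
```

View pics/side7.png

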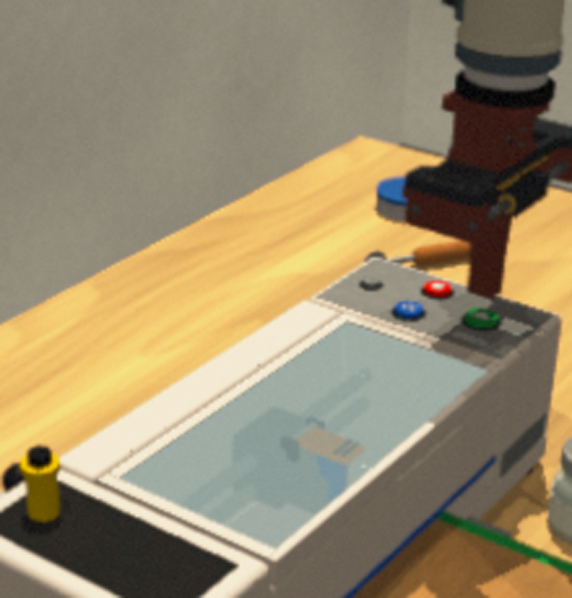

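```bash
python3 -m handwheel '[{"gripper":1,"tx":0,"ty":0,"tz":0.012,"rx":0,"ry":0,"rz":0},{"gripper":1,"tx":0,"ty":0,"tz":0.008,"rx":0,"ry":0,"rz":0},{"gripper":1,"tx":0,"ty":0,"tz":0.003,"rx":0,"ry":0,"rz":0},{"gripper":1,"tx":0,"ty":0,"tz":0.003,"rx":0,"ry":0,"rz":0},{"gripper":1,"tx":0,"ty":0,"tz":0.0015,"rx":0,"ry":0,"rz":0},{"gripper":1,"tx":0,"ty":0,"tz":0.001,"rx":0,"ry":0,"rz":0},{"gripper":1,"tx":0,"ty":0,"tz":0,"rx":0,"ry":0,"rz":0},{"gripper":1,"tx":0,"ty":0,"tz":0,"rx":0,"ry":0,"rz":0}]'
```

```text
t: 13.82
ee_pos: [460.8, -151.0, 333.5]
orientation: [-3.141, 0.011, -0.001]
ft_force: [-11.0, 4.8, 36.6]
width: 0.6
```

```bash
python3 -m handwheel '[{"gripper":1,"tx":0,"ty":0,"tz":-0.02,"rx":0,"ry":0,"rz":0},{"gripper":1,"tx":0,"ty":0,"tz":-0.05,"rx":0,"ry":0,"rz":0},{"gripper":1,"tx":0,"ty":0,"tz":-0.06,"rx":0,"ry":0,"rz":0},{"gripper":1,"tx":0,"ty":0.05,"tz":-0.02,"rx":0,"ry":0,"rz":0},{"gripper":1,"tx":0,"ty":0.05,"tz":0,"rx":0,"ry":0,"rz":0},{"gripper":1,"tx":0,"ty":0.05,"tz":0,"rx":0,"ry":0,"rz":0},{"gripper":1,"tx":0,"ty":0,"tz":0,"rx":0,"ry":0,"rz":0},{"gripper":1,"tx":0,"ty":0,"tz":0,"rx":0,"ry":0,"rz":0}]'
python3 - <<'E'
from h import *
np.set_printoptions(precision=1,suppress=True)
for n in('side','top'):
    p=viewer.get_image(n); save(p,n+'9.png')
    for t in 'load_key_top start_key_top spare_holder thread_cone button_jar pattern_weight carriage_mid'.split():
        for r in recognise(p,t)[:1]:
            uv=np.array(r['xy'])*[560,420]; print(n,t,round(r['p'],2),uv,at(p,uv))
    for X in ([461,-151.6,156],[515.2,-127.3,156],[430,55,150],[430,150,150]): print(at(p,proj(p,X)[0]))
E
```

```text
t: 14.82
ee_pos: [459.5, -300.9, 480.1]
orientation: [-3.141, 0.012, 0.001]
ft_force: [0.1, 0.6, 1.1]
width: 0.4
side load_key_top 0.58 [156.5 264.1] [751.4 193.9  10.8]
side start_key_top 0.5 [363.6 179.6] [ 465.  -155.4  157.8]
side spare_holder 0.87 [197. 245.] [552.6 262.5 181. ]
side thread_cone 0.9 [312.2 360.6] [316.3 263.7  60.2]
side button_jar 0.85 [408.5 249.5] [ 328.6 -121.    52.6]
side pattern_weight 0.76 [156.  264.5] [750.4 196.2  11.4]
[ 459.6 -148.6  157.7]
[ 516.  -128.8  155.1]
[431.   53.3 148.8]
[430.7 149.  149.1]
top load_key_top 0.47 [358.6 234.3] [ 508.3 -126.9  155.7]
top start_key_top 0.58 [370.4 259.8] [ 457.3 -151.3  156.6]
top spare_holder 0.74 [169.1 195.7] [558.7 257.1 196.2]
top thread_cone 0.77 [178.1 314.5] [330.4 236.7  94.2]
top button_jar 0.78 [352.1 319.5] [ 339.7 -128.9   75.4]
top pattern_weight 0.64 [246.4 152.3] [713.3 122.3  43.5]
[ 460.8 -151.3  157.4]
[ 515.1 -127.2  156.4]
[429.9  55.  150.8]
[430.  150.  149.9]
```

View pics/side9.png

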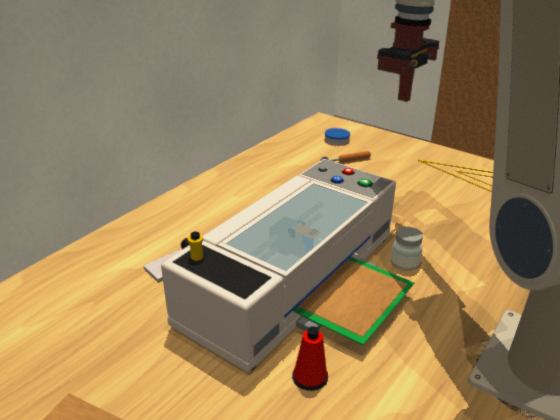

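View pics/top9.png

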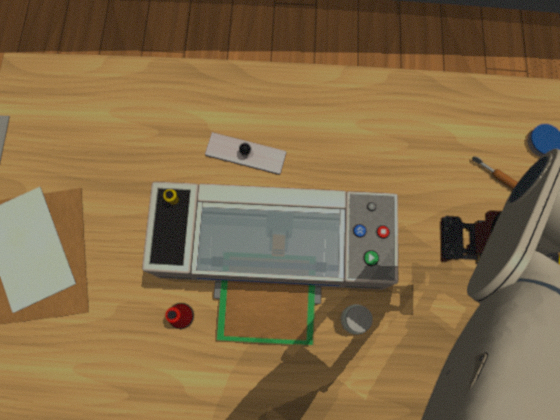

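All is in place: the cover is shut, the lever is level, both keys are back at about 156 mm, the bystanders haven't moved and the arm is clear.

```bash
python3 -c "
from workcell import ctrl
print(ctrl.close_job())"
```

```text
the job is handed in; nothing more can be done
None
```

I did the whole sequence and handed the job in at about 15 s of robot time. The closed fingers pressed the lock lever down, pushed the cover shut from behind, pressed the load key, let it come back, pressed the start key and moved clear.

- **Contact:** Each push ended on a firm stop:

| Part | Fingertip height at the stop | Force |
|---|---|---|
| Lock lever | 120.3 mm | 24 N |
| Cover | 149.3 mm | 9 N |
| Load key | 151.9 mm | 20 N |
| Start key | 151.5 mm | 37 N |

- **Start key force:** 37 N was harder than it needed; the key is fully pressed at 5 N. It was taken by the fingertips on the green key.
- **Final pictures:** The cover is level at 149–151 mm and the lever looks flat under it. Both keys are back out at 155–158 mm, and the last force reading was about 1 N with the arm clear.
- **Bystanders:** The spare holder, cone, jar and weight read within about 6 mm of their first readings, which is within the recogniser's scatter.
- **Disagreements:** The recogniser mistook the pattern weight for keys in the side view (stop key at the start, load key at the end). I located the load, start and stop keys from their colours in both views instead, and the two views agreed to about 3 mm.
- **Not checked:** I did not measure the carriage's position after pressing the lever; it looks in the same place in the pictures. The stop and power keys I only judged from the finger's path, which stayed clear of both.

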